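# Clip the key's snap hook onto the paint case's eye

### The arm

A 7-joint arm with a two-finger parallel gripper is mounted at the origin on the work surface. World frame = base frame: x ahead of the robot, y to its left, z up, the work surface at z = 0. Lengths are in m, angles in rad, forces in N, time in s.
With the tool pointing down it reaches from about 0.425 to 0.925 m from the base axis. Payload 6.8 kg.
Tool frame: the origin (TCP) lies between the finger pads; the fingertips stand 11 mm ahead of it and the grasp point (between the pads) lies 8 mm behind it; z points along the fingers, y is the line along which they close (so a half turn about z gives the same grasp; the last joint's range is limited). The gripper opens to 85 mm and grips with 20 to 120 N. Pads are 22 mm wide; open, the fingers measure 114 mm over their backs; the gripper's body (76 mm by 85 mm) begins 54 mm behind the grasp point. The pads swing forward as they close: fully open they stand 13 mm farther back than shut.
Start: joints at [1.194, 0.477, 0.022, 1.555, -0.011, 1.109, -0.083], TCP at [0.179, -0.651, 0.242] pointing down, gripper open.
Joint ranges: [-2.96, 2.96], [-0.34, 2.1], [-1.41, 1.46], [0.24, 2.44], [-1.37, 4.51], [0.17, 1.92], [-2.96, 2.96]. Speed limits (rad/s): [2.39, 2.39, 3.14, 3.14, 3.14, 3.14, 3.14].

### API

Orientations are given as a rotation vector (axis times angle).
In Python, from bench import r gives the robot as it stands.
- The arm moves only by the tool send_rows, never from a script. Its argument "deltas" is a list of rows, each an object of numbers: "dx", "dy", "dz": the shift along the world's x, y, z in mm; "rx", "ry", "rz": the turn, a rotation vector about the world's x, y, z in degrees. A call has 1 to 5 rows; each row is the pose to reach, as a shift and turn from the pose commanded when the call began; what a row does not reach only later rows make up. A row lasts 1/12 s, in which the tool goes at most 41.7 mm and 7.16 degrees, less where a joint would pass 70% of its speed; a pose out of reach is approached as far as the arm can. A call with a gripper value outside its range is refused whole. "jaw" is the finger opening in mm, from 0 to 85.4, set as the call begins (left out, the last holds). The fingers move at their own pace and stop on an object; "newtons" is the grip in N (left out, the last holds). Time passes only in rows, so rows that repeat a pose let the fingers close. It gives the time, the measured TCP pose, the force, the opening and the grip force at its end, in the units of the state.
- r.get_obs(): the state, without advancing time (a new reading comes with each control period).
- r.grab_frame(name): name is "scene" or "side" or "wrist"; returns a dict with "frame" (400x640x3 uint8, blue, green, red), "z_map" (400x640 float32, m along the optical axis (not along the pixel's ray), 0 where there is no reading), "vertical_fov" (degrees; the focal length in pixels is half the picture's height over the tangent of half this angle, whatever the lens; pixels are square), "cx", "cy" (the principal point, pixels), "distortion" ([k1, k2, p1, p2, k3] as OpenCV has them; the pictures are not rectified), "xyz" and "orientation" of the camera in the world. Camera axes: x right, y down, z forward; pixel columns grow to the right and rows downward; lengths in m; the calibration is good to about 2 mm. A picture is of the moment at which its call begins.
- r.hand_in(): hands the job in; it is judged then, once.
The state is a dict: "clock": time; "joints": joint angles; "qvel": joint speeds; "tau": joint torques, N m; "tcp_pos": TCP position; "orientation": TCP orientation; "contact_force": force on the tool from outside, world axes, zero at the start; "moment": the same for the moment, N m; "grip_width": finger opening in m; "gripper_force": force on a finger pad.
Only numpy, scipy, OpenCV 4.12 (cv2) and the standard library are available. Lean on these libraries where they do the work, as an engineer would, in place of code of your own. Each camera call takes 0.05 s, during which the arm holds its last target. There are 200 camera calls.

### The job

The key of the paint case lies on the table on its snap hook. Clip it back onto the steel eye on the case's lid, wherever the eye is locked on its short rail: press the sprung gate gently against one leg of the eye until the leg is inside the hook, then pull the hook back against the leg, gently but clearly felt (some 6 N), holding the pull for a moment, to check that it is caught. Leave the hook lying flat on the lid, clipped on with its gate shut and let go; never force the eye (12 N at most), and leave the other things alone.

Things in the scene. Friction and masses are not known exactly. Their poses are not given: they have to be found in the camera images.
- clip: Loose key with steel snap hook, one rigid piece 162 mm long, 34 wide, about 0.1 kg, lying flat. Origin: underside, below the fob's centre; x to the hook's bow, y to the gate side, z up. Black fob 44 (x) by 22 (y) by 18 mm tall, centred on the origin; key blade to x = -57. Hook of 8 mm round bar, centre line 4 mm up: loop x = 28 to 105 outside, spine along y = -13, gate and nose along y = +13.
- clip_grip (a point): Centre of the fob, 9 mm above the clip's underside: where to grip, fingers closing across its 22 mm (clip y). Axes as the clip.
- gate (a joint): Sprung gate of the snap hook, round bar of 6 mm, 33 mm long, hinged at clip x = 42, y = 13. 0 is shut, grows as its free end (x = 75) swings inward (to -y); hard stop at 0.62 rad. A preloaded spring shuts it: pressing at clip_entry takes about 3 N to begin, 7 N when wide open.
- clip_entry (a point): Spot on the shut gate where a leg should press (towards -y), clip x = 67, y = 13, z = 4 mm; 3 mm either way in x is fine. Farther out the leg strikes the nose, farther back it jams the gate on its stop. Axes as the clip.
- clip_nose (a point): Rounded free end of the fixed nose, clip x = 76, y = 13, z = 4 mm. The nose is 8 mm bar, running on to the bow. Do not strike it: a leg of 8 mm clears its inner side when the leg's centre is at clip y < +5 mm. Axes as the clip.
- clip_seat (a point): Where the centre of an eye leg sits when it bears on the inner end of the bow: clip x = 93, y = 0, z = 4 mm. Pulling the hook back (clip -x) brings an entered leg here; the gate springs shut behind it once its centre is past about x = 81. Axes as the clip.
- case: Grey paint case fixed to the table, 200 (x) by 220 (y) by 70 mm tall, flat lid. Origin: centre of its underside; x points to its back, y to its left, z up. The rail plate with the eye is 30 mm behind the lid's centre.
- rail: Aluminium plate flush in the lid, 64 mm square, with two slots running front to back, and the rigid steel eye locked on it: a staple of 8 mm round bar, two upright legs 40 mm apart (along y) and a top bar, 46 mm tall. The eye is locked anywhere from 7 mm before (-x) to 7 mm behind the plate's middle; this is not measured. Origin: plate's centre, on the lid. Axes as the case.
- rail_a (a point): Centre of the -y slot, 15 mm above the lid: leg a of the eye stands in this slot, its axis within 7 mm of this point along case x and in line with it in y; straight up to 34 mm above the lid. With the hook pointing along +x of the case, leg a is entered from its outer (-y) side, the nose passing between the legs.
- rail_b (a point): Centre of the +y slot, 15 mm above the lid: leg b stands in this slot, likewise within 7 mm along case x.
- figure: Bystander: small grey model figure on a cork, 26 mm across, 52 mm tall, on the lid's left part. Origin: centre of its underside.
- tape: Bystander: roll of yellow tape lying flat, 90 mm across, 45 mm tall. Origin: centre of its underside.
- dropper: Bystander: small paint dropper bottle, 25 mm across, 65 mm tall. Origin: centre of its underside.
- pot: Bystander: small glass paint pot, 44 mm across, 42 mm tall. Origin: centre of its underside.
Not all that is in view belongs to the job. Of the things shaped like the clip, the steel one is meant.

How it is judged:
On the way, in this order (a step that is already met when the one before it is completed fails the run):
1. a leg of the eye presses the gate inward (value of joint gate above 0.3 rad and contact force between clip and rail above 1 N), for 0.05 s.
2. the hook, gate shut behind the leg, is pulled back against the leg with more than 4 N (value of joint gate below 0.08 rad and contact force between clip and rail above 4 N and ((x of rail_a in the frame of clip between 0.081 and 0.101 m and y of rail_a in the frame of clip between -0.012 and 0.012 m) or (x of rail_b in the frame of clip between 0.081 and 0.101 m and y of rail_b in the frame of clip between -0.012 and 0.012 m))), for 0.2 s.
At the end, for the whole second after the job is handed in: A leg of the eye stands inside the closed hook (its slot's middle within 12 mm of the hook's centre line, at clip x = 40 to 101 mm: only a leg inside allows that), gate shut (under 0.08 rad), clip flat on the lid (underside within 6 mm, tilt under 0.12 rad), at rest (((x of rail_a in the frame of clip between 0.04 and 0.101 m and y of rail_a in the frame of clip between -0.012 and 0.012 m) or (x of rail_b in the frame of clip between 0.04 and 0.101 m and y of rail_b in the frame of clip between -0.012 and 0.012 m)) and value of joint gate below 0.08 rad and z of clip in the frame of case between 0.066 and 0.076 m and angle between clip's own z axis and vertical below 0.12 rad and linear speed of clip below 0.02 m/s); the robot touches nothing.
It fails at once if the hook and the eye are forced: more than 12 N between them (contact force between clip and rail above 12 N).
It fails at once if the arm or fingers press on the eye with more than 10 N (contact force between any of the fingers, the arm and rail above 10 N).
It fails at once if a bystander is moved more than 25 mm or knocked over (distance of any of figure, tape, dropper, pot from where it was at the start of the episode above 0.025 m or angle between any of figure, dropper, pot's own z axis and vertical above 0.5 rad).
It also fails if it takes over 67 s, if anything falls off the work surface, if the arm or the gripper's body presses on something with over 40 N, if the wrist force passes 120 N, or if a joint passes its speed limit or range.

## Working session

There is one attempt and no reset: what is moved stays moved. The work goes in short steps, Python scripts to look and compute and a tool call to move; the robot and the scene stay as the last step left them, time stands still between calls to the robot, and variables do not carry over. Pictures are saved under pics/ and viewed, at most 10 in all, crops included, and the job is handed in when it is done.

Besides the shell and the picture viewer there is one more tool, called after ">>>" in YAML: its name, and indented under it one key for each argument. send_rows: Moves the arm, as the interface text tells. Its arguments: {"type":"object","properties":{"deltas":{"type":"array","items":{"type":"object","properties":{"dx":{"type":"number"},"dy":{"type":"number"},"dz":{"type":"number"},"rx":{"type":"number"},"ry":{"type":"number"},"rz":{"type":"number"}}}},"jaw":{"type":"number"},"newtons":{"type":"number"}},"required":["deltas"]}

```bash
mkdir -p pics; cat > h.py <<'E'
import numpy as np,cv2
from scipy.spatial.transform import Rotation as R
from bench import r
def cam(n,save=None):
    f=r.grab_frame(n); h,w=f["frame"].shape[:2]
    fl=h/2/np.tan(np.radians(f["vertical_fov"])/2)
    f["K"]=np.array([[fl,0,f["cx"]],[0,fl,f["cy"]],[0,0,1.]])
    f["D"]=np.array(f["distortion"],float)
    f["Rm"]=R.from_rotvec(f["orientation"]).as_matrix(); f["t"]=np.array(f["xyz"])
    if save: cv2.imwrite("pics/"+save,f["frame"])
    return f
def rays(f,px):
    p=cv2.undistortPoints(np.array(px,float).reshape(-1,1,2),f["K"],f["D"])[:,0]
    return np.c_[p,np.ones(len(p))]@f["Rm"].T
def plane(f,px,z):
    d=rays(f,px); return f["t"]+d*((z-f["t"][2])/d[:,2])[:,None]
def depth(f,px):
    d=rays(f,px); px=np.array(px).reshape(-1,2).astype(int)
    return f["t"]+d*f["z_map"][px[:,1],px[:,0]][:,None]
def proj(f,P):
    rv=cv2.Rodrigues(f["Rm"].T)[0]; return cv2.projectPoints(np.array(P,float).reshape(-1,3),rv,-f["Rm"].T@f["t"],f["K"],f["D"])[0][:,0]
E
python3 - <<'E'
from h import *
import pickle
for n in("scene","side"):
    f=cam(n,n+"0.png"); print(n,f["t"],f["Rm"][:,2],f["K"][0,0]); pickle.dump(f,open(n+"0.pkl","wb"))
o=r.get_obs(); print(o["tcp_pos"],o["orientation"],o["clock"])
E
```

```text
scene [ 1.35671188 -0.03331295  0.83814432] [-0.75017529  0.05322692 -0.65909327] 473.32588535454187
side [ 0.16186664 -0.47577421  0.70747821] [ 0.38392278  0.58880397 -0.71127574] 370.3411995858056
[ 0.1791385  -0.65026038  0.24143148] [-3.11166288e+00 -4.20747336e-01  4.91545330e-04] 0.1
```

View pics/scene0.png

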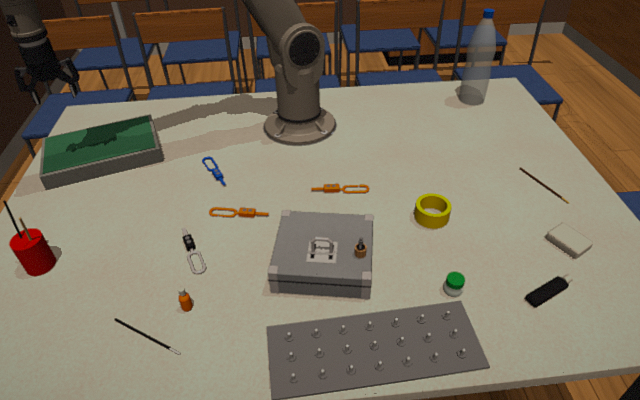

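View pics/side0.png

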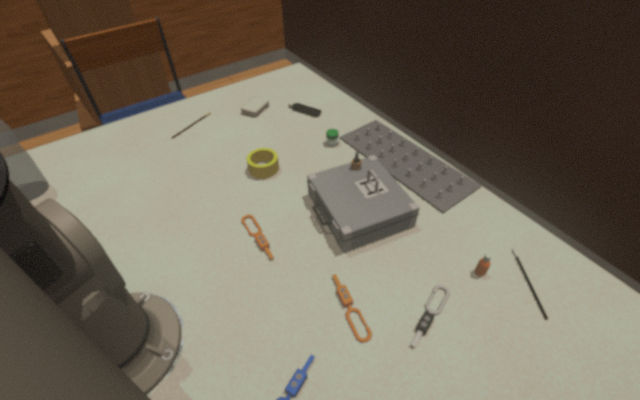

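```bash
python3 - <<'E'
from h import *
import pickle
s=pickle.load(open("scene0.pkl","rb")); d=pickle.load(open("side0.pkl","rb"))
a=cv2.resize(s["frame"][220:285,165:230],(400,400),interpolation=3)
b=cv2.resize(s["frame"][205:300,265:385],(400,317),interpolation=3)
c=cv2.resize(d["frame"][280:350,395:465],(400,400),interpolation=3)
e=cv2.resize(d["frame"][145:245,300:420],(400,333),interpolation=3)
im=np.zeros((600,800,3),np.uint8); 
im[:300,:400]=cv2.resize(a,(400,300)) if 0 else cv2.copyMakeBorder(cv2.resize(a,(300,300)),0,0,0,100,0)
im[:300,400:]=cv2.copyMakeBorder(cv2.resize(c,(300,300)),0,0,0,100,0)
im[300:600,:400]=b[:300]; im[300:600,400:]=e[:300]
cv2.imwrite("pics/crop1.png",im)
print("fob scene",plane(s,[(189,241),(184,231),(197,268)],.009), "side",plane(d,[(425,323),(414,344),(441,290)],.009))
print("plate", plane(s,[(322,250)],.07),plane(d,[(372,187)],.07))
E
```

```text
fob scene [[ 0.51644567 -0.30244719  0.009     ]
 [ 0.47926821 -0.31941368  0.009     ]
 [ 0.60753678 -0.27326595  0.009     ]] side [[ 0.52046836 -0.30565772  0.009     ]
 [ 0.47222815 -0.32403955  0.009     ]
 [ 0.60261771 -0.2720473   0.009     ]]
plate [[0.6391401  0.01710758 0.07      ]] [[0.64392867 0.01150871 0.07      ]]
```

View pics/crop1.png

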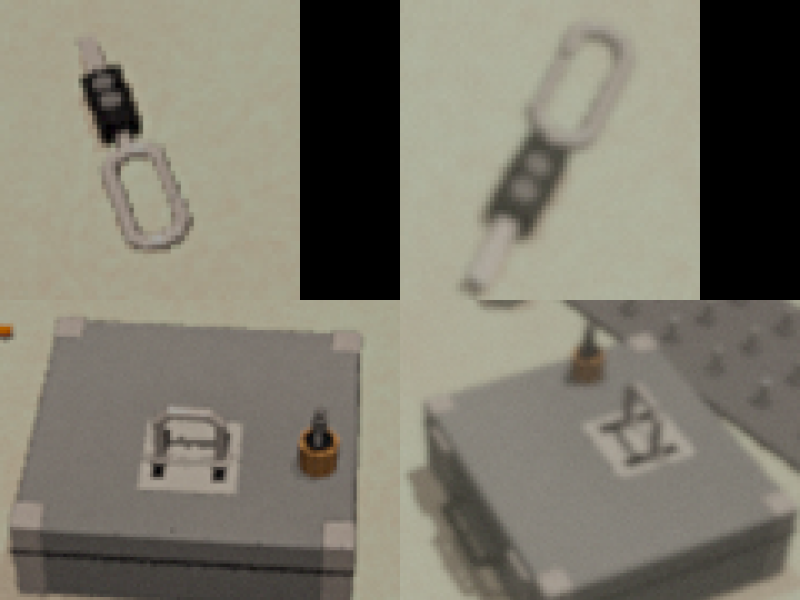

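Candidates: blue (213,172), orange (238,212), orange (340,188), black key-like thing (547,292), and a steel hook with black fob at (193,252). The crop shows the last one is steel with a black fob; its gate is on the world +y side. The eye is at (322,250) on the plate. Moving above the clip.

>>> send_rows:
  deltas:
    - {"dx": 28, "dy": 29}
    - {"dx": 56, "dy": 58}
    - {"dx": 84, "dy": 87}
    - {"dx": 112, "dy": 115}
    - {"dx": 140, "dy": 144}
  jaw: 50

```text
$.deltas[0]: bad value
```

>>> send_rows:
  deltas:
    - {"dx": 28, "dy": 29}
    - {"dx": 56, "dy": 58}
    - {"dx": 84, "dy": 87}
    - {"dx": 112, "dy": 115}
    - {"dx": 140, "dy": 144}

```text
$.deltas[0]: bad value
```

>>> send_rows:
  deltas:
    - {"dx": 28, "dy": 29, "rz": 2}
    - {"dx": 56, "dy": 57, "rz": 4}
    - {"dx": 56, "dy": 57, "rz": 4}
    - {"dx": 56, "dy": 57, "rz": 4}

```text
$.deltas[0]: bad value
```

```bash
cat > m.py <<'E'
from h import *
import sys,pickle
n=sys.argv[1]
f=cam("wrist",n+".png"); pickle.dump(f,open(n+".pkl","wb"))
o=r.get_obs(); M=R.from_rotvec(o["orientation"]).as_matrix()
print(o["clock"],o["tcp_pos"],"tooly deg",np.degrees(np.arctan2(M[1,1],M[0,1])),"toolz",M[:,2],"F",o["contact_force"],"cam",f["t"],f["Rm"][:,2])
E
python3 m.py w1
```

```text
0.15 [ 0.17914913 -0.65035915  0.24156945] tooly deg -74.5983044291697 toolz [-4.28974548e-04  1.27649389e-03 -9.99999093e-01] F [0.32665545 0.23625377 0.24332308] cam [ 0.25613333 -0.63004431  0.37293655] [-0.2997789  -0.08102196 -0.95056197]
```

View pics/w1.png

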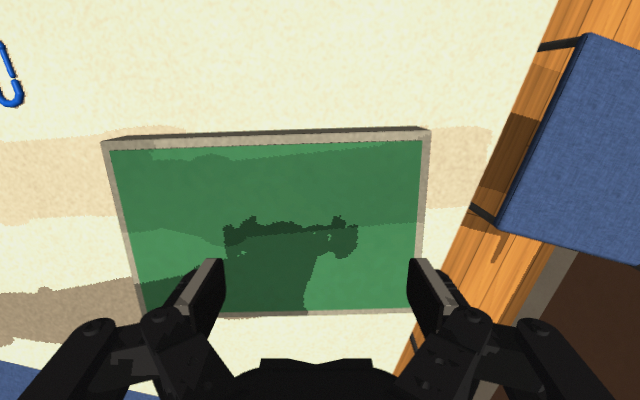

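The move was refused (all six keys are probably required). The wrist picture shows only the tray under the start pose: the fingers at (210,290) and (425,290). Resending.

>>> send_rows:
  deltas:
    - {"dx": 28, "dy": 29, "dz": 0, "rx": 0, "ry": 0, "rz": 0}
    - {"dx": 56, "dy": 58, "dz": 0, "rx": 0, "ry": 0, "rz": 0}
    - {"dx": 84, "dy": 87, "dz": 0, "rx": 0, "ry": 0, "rz": 0}
    - {"dx": 112, "dy": 115, "dz": 0, "rx": 0, "ry": 0, "rz": 0}
    - {"dx": 140, "dy": 144, "dz": 0, "rx": 0, "ry": 0, "rz": 0}
  jaw: 50

```text
clock: 0.57
tcp_pos: [0.3201, -0.5052, 0.2421]
orientation: [-3.113, -0.42, 0.0]
contact_force: [0.6, 0.3, 0.3]
grip_width: 0.0498
gripper_force: 0.0
```

>>> send_rows:
  deltas:
    - {"dx": 28, "dy": 29, "dz": 0, "rx": 0, "ry": 0, "rz": 0}
    - {"dx": 56, "dy": 58, "dz": 0, "rx": 0, "ry": 0, "rz": 0}
    - {"dx": 84, "dy": 87, "dz": 0, "rx": 0, "ry": 0, "rz": 0}
    - {"dx": 112, "dy": 115, "dz": 0, "rx": 0, "ry": 0, "rz": 0}
    - {"dx": 140, "dy": 144, "dz": 0, "rx": 0, "ry": 0, "rz": 0}

```text
clock: 0.98
tcp_pos: [0.4601, -0.3612, 0.2422]
orientation: [3.113, 0.421, -0.0]
contact_force: [-0.0, -0.1, 0.2]
grip_width: 0.05
gripper_force: 0.0
```

>>> send_rows:
  deltas:
    - {"dx": 28, "dy": 29, "dz": -20, "rx": 0, "ry": 0, "rz": 2}
    - {"dx": 56, "dy": 57, "dz": -40, "rx": 0, "ry": 0, "rz": 4}
    - {"dx": 56, "dy": 57, "dz": -60, "rx": 0, "ry": 0, "rz": 4}
    - {"dx": 56, "dy": 57, "dz": -60, "rx": 0, "ry": 0, "rz": 4}

```text
clock: 1.32
tcp_pos: [0.5155, -0.3007, 0.1779]
orientation: [-3.089, -0.539, 0.007]
contact_force: [-0.8, 0.1, -0.8]
grip_width: 0.0501
gripper_force: 0.0
```

```bash
python3 m.py w2
```

```text
1.3667 [ 0.51457805 -0.30357797  0.17991365] tooly deg -70.41960206369605 toolz [-0.00450281  0.00265356 -0.99998634] F [-0.7708019  -0.32265642  0.45646347] cam [ 0.59125355 -0.2750877   0.3091796 ] [-0.29707086 -0.10062697 -0.94953837]
```

View pics/w2.png

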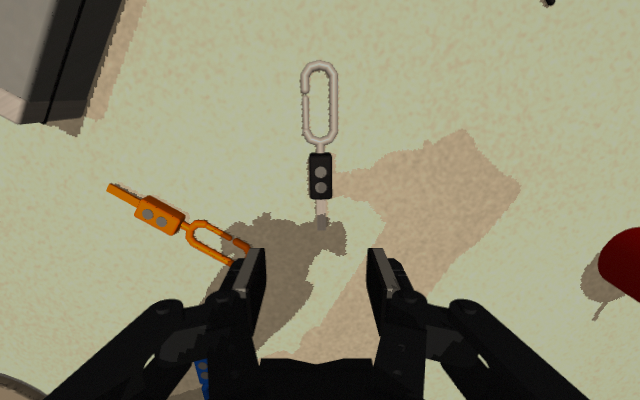

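Wrist view: steel clip upright in the picture, fob at (320,176), bow at (320,62), gate on the left (+y world). Measuring its pose.

```bash
python3 - <<'E'
from h import *
import pickle
f=pickle.load(open("w2.pkl","rb")); g=cv2.cvtColor(f["frame"],6)
m=np.zeros_like(g); m[140:205,295:345]=(g[140:205,295:345]<70)
ys,xs=np.nonzero(m); P=plane(f,np.c_[xs,ys],.018)[:,:2]
rc=cv2.minAreaRect((P*1e3).astype(np.float32)); print("fob",rc,len(P))
# hook inner hole: contour of hole pixels seen inside loop
hsv=cv2.cvtColor(f["frame"],cv2.COLOR_BGR2HSV)
print("px bg",f["frame"][100,320],"bar",f["frame"][64,320],hsv[100,320],hsv[64,320], hsv[100,335])
st=((hsv[...,1]<30)&(hsv[...,2]>60)).astype(np.uint8); st[:, :290]=0; st[:,350:]=0; st[:50]=0; st[145:]=0
ys,xs=np.nonzero(st); Q=plane(f,np.c_[xs,ys],.006)[:,:2]*1e3
print("hook",cv2.minAreaRect(Q.astype(np.float32)),len(Q))
c=np.array(rc[0]); h=np.array(cv2.minAreaRect(Q.astype(np.float32))[0]); v=h-c; print("axis deg",np.degrees(np.arctan2(v[1],v[0])),np.hypot(*v))
E
```

```text
fob ((522.1345825195312, -302.1188659667969), (44.83399963378906, 21.03566551208496), 20.673765182495117) 844
px bg [146 182 181] bar [170 180 178] [ 31  50 182] [ 36  14 180] [ 17  50 168]
hook ((582.6199951171875, -279.0616149902344), (71.50909423828125, 26.117717742919922), 20.73215675354004) 121
axis deg 20.867021610073458 64.73115138559568
```

>>> send_rows:
  deltas:
    - {"dx": 7, "dy": 3, "dz": -40, "rx": 0, "ry": 0, "rz": 1}
    - {"dx": 7, "dy": 3, "dz": -80, "rx": 0, "ry": 0, "rz": 1}
    - {"dx": 7, "dy": 3, "dz": -120, "rx": 0, "ry": 0, "rz": 1}
    - {"dx": 7, "dy": 3, "dz": -130, "rx": 0, "ry": 0, "rz": 1}
    - {"dx": 7, "dy": 3, "dz": -130, "rx": 0, "ry": 0, "rz": 1}
  jaw: 45

```text
clock: 1.78
tcp_pos: [0.5197, -0.3034, 0.0504]
orientation: [-3.09, -0.553, 0.008]
contact_force: [0.2, 0.2, 0.4]
grip_width: 0.0449
gripper_force: 0.0
```

```bash
python3 m.py w3; python3 - <<'E'
from h import *
import pickle
f=pickle.load(open("w3.pkl","rb"))
o=r.get_obs(); M=R.from_rotvec(o["orientation"]).as_matrix()
print(proj(f,[[.522,-.302,.018]]))
g=cv2.cvtColor(f["frame"],6); print((g[:260]<60).sum())
E
```

```text
1.8333 [ 0.52159276 -0.30399157  0.05277657] tooly deg -69.70325448971388 toolz [-1.27015089e-03 -1.62229798e-04 -9.99999180e-01] F [ 1.1753557  -0.03481823  1.08737583] cam [ 0.59523018 -0.2767224   0.18154006] [-0.29613186 -0.10623757 -0.94922047]
[[313.70679809 237.56507879]]
2240
```

View pics/w3.png

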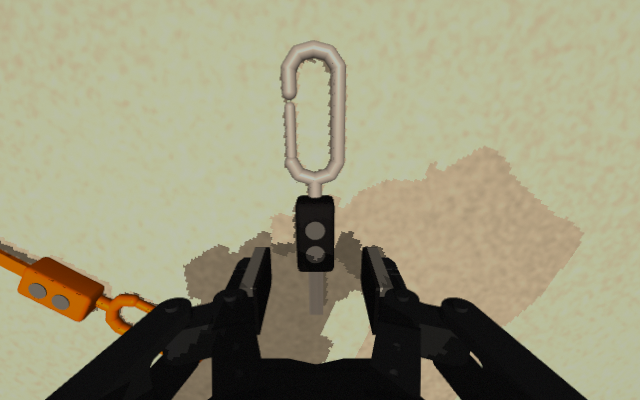

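Fob is centred at (314,233), bow at (314,45), gate gap on the left at (290,100); fingers straddle it about 2 mm off. Correcting, descending and gripping.

>>> send_rows:
  deltas:
    - {"dx": 1, "dy": 2, "dz": -20, "rx": 0, "ry": 0, "rz": 0.5}
    - {"dx": 1, "dy": 2, "dz": -35, "rx": 0, "ry": 0, "rz": 0.5}
    - {"dx": 1, "dy": 2, "dz": -38, "rx": 0, "ry": 0, "rz": 0.5}
    - {"dx": 1, "dy": 2, "dz": -38, "rx": 0, "ry": 0, "rz": 0.5}

```text
clock: 2.17
tcp_pos: [0.5241, -0.3018, 0.0162]
orientation: [3.088, 0.568, 0.002]
contact_force: [-0.7, -0.2, -0.4]
grip_width: 0.0452
gripper_force: 0.0
```

>>> send_rows:
  deltas:
    - {"dx": 0, "dy": 0, "dz": 0, "rx": 0, "ry": 0, "rz": 0}
    - {"dx": 0, "dy": 0, "dz": 0, "rx": 0, "ry": 0, "rz": 0}
    - {"dx": 0, "dy": 0, "dz": 0, "rx": 0, "ry": 0, "rz": 0}
    - {"dx": 0, "dy": 0, "dz": 0, "rx": 0, "ry": 0, "rz": 0}
    - {"dx": 0, "dy": 0, "dz": 0, "rx": 0, "ry": 0, "rz": 0}
  jaw: 15
  newtons: 80

```text
clock: 2.58
tcp_pos: [0.5245, -0.3017, 0.0168]
orientation: [3.087, 0.569, 0.004]
contact_force: [-1.7, 0.5, 7.2]
grip_width: 0.0194
gripper_force: 78.6
```

>>> send_rows:
  deltas:
    - {"dx": 0, "dy": 0, "dz": 20, "rx": 0, "ry": 0, "rz": 0}
    - {"dx": 0, "dy": 0, "dz": 60, "rx": 0, "ry": 0, "rz": 0}
    - {"dx": 0, "dy": 0, "dz": 100, "rx": 0, "ry": 0, "rz": 0}
    - {"dx": 0, "dy": 0, "dz": 140, "rx": 0, "ry": 0, "rz": 0}
    - {"dx": 0, "dy": 0, "dz": 170, "rx": 0, "ry": 0, "rz": 0}
  newtons: 100

```text
clock: 3.0
tcp_pos: [0.5242, -0.3013, 0.1891]
orientation: [3.087, 0.569, 0.006]
contact_force: [0.3, 0.1, -1.1]
grip_width: 0.0192
gripper_force: 98.1
```

```bash
python3 - <<'E'
from h import *
import pickle
s=pickle.load(open("scene0.pkl","rb")); d=pickle.load(open("side0.pkl","rb"))
q=lambda P:[(265+x/3.333,205+(y-300)/3.337) for x,y in P]
C=plane(s,q([(62,319),(362,334),(354,551),(10,540)]),.07)*1e3; print("lid corners TL TR BR BL",C[:,:2].round(),C.mean(0).round())
for a,b in((0,1),(3,2),(3,0),(2,1)):
    v=C[b]-C[a]; print(np.hypot(v[0],v[1]),np.degrees(np.arctan2(v[1],v[0])))
pc=plane(s,q([(150,425),(238,424),(240,493),(137,490)]),.07)*1e3;print("plate",pc[:,:2].round(),pc.mean(0).round())
print("fig",plane(s,q([(318,465)]),.07))
e=lambda P:[(300+(x-400)/3.333,145+(y-300)/3.333) for x,y in P]
C=plane(d,e([(425,405),(650,335),(795,505),(550,590)]),.07)*1e3; print("side lid",C[:,:2].round(),C.mean(0).round())
o=r.get_obs(); print(o["tcp_pos"],o["contact_force"],o["grip_width"],o["gripper_force"])
E
```

```text
lid corners TL TR BR BL [[ 499.  -64.]
 [ 540.  150.]
 [ 736.  111.]
 [ 704. -103.]] [620.  24.  70.]
217.35288687440155 79.23764388883025
215.94067917207732 81.45378224461031
207.9141973613212 169.130728321539
199.5732088989881 168.67444990413625
plate [[613.  -8.]
 [619.  52.]
 [680.  46.]
 [670. -20.]] [646.  17.  70.]
fig [[0.66168697 0.09945779 0.07      ]]
side lid [[ 534.  138.]
 [ 732.  103.]
 [ 690. -104.]
 [ 501.  -66.]] [614.  18.  70.]
[ 0.52420553 -0.30128897  0.18911226] [ 0.27682153  0.06707423 -1.11944489] 0.019207477408899807 98.13420295715332
```

>>> send_rows:
  deltas:
    - {"dx": 6, "dy": 38, "dz": 5, "rx": 0, "ry": 0, "rz": -6}
    - {"dx": 12, "dy": 76, "dz": 10, "rx": 0, "ry": 0, "rz": -12}
    - {"dx": 18, "dy": 114, "dz": 15, "rx": 0, "ry": 0, "rz": -18}
    - {"dx": 24, "dy": 152, "dz": 15, "rx": 0, "ry": 0, "rz": -24}
    - {"dx": 30, "dy": 190, "dz": 15, "rx": 0, "ry": 0, "rz": -30}

```text
clock: 3.42
tcp_pos: [0.5536, -0.1093, 0.2012]
orientation: [3.131, -0.258, 0.004]
contact_force: [0.3, 1.2, -0.6]
grip_width: 0.0191
gripper_force: 98.2
```

>>> send_rows:
  deltas:
    - {"dx": 6, "dy": 35, "dz": 0, "rx": 0, "ry": 0, "rz": -1.4}
    - {"dx": 13, "dy": 71, "dz": 0, "rx": 0, "ry": 0, "rz": -1.4}
    - {"dx": 13, "dy": 71, "dz": 0, "rx": 0, "ry": 0, "rz": -1.4}
    - {"dx": 13, "dy": 71, "dz": 0, "rx": 0, "ry": 0, "rz": -1.4}

```text
clock: 3.75
tcp_pos: [0.5668, -0.0365, 0.2005]
orientation: [-3.128, 0.278, -0.002]
contact_force: [0.8, -1.3, -0.4]
grip_width: 0.0194
gripper_force: 98.2
```

```bash
python3 m.py w4
```

```text
3.8 [ 0.56644508 -0.03906972  0.20022505] tooly deg -100.38028646236071 toolz [ 1.09856764e-03 -2.27357029e-04 -9.99999371e-01] F [ 0.12740551 -0.43457603 -0.94564304] cam [ 0.64511866 -0.05149623  0.33211287] [-0.30406899  0.05596357 -0.9510048 ]
```

View pics/w4.png

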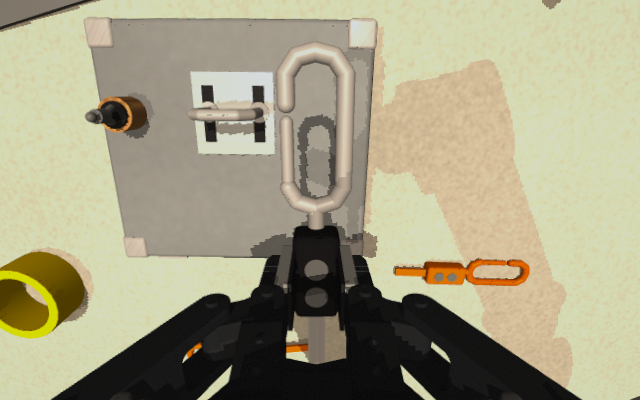

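Hook held square, bow at (316,50), gate on left at (287,150); plate corners about (192,72)–(275,154), right slot (leg a) at (259,114), top bar along row 115, figure at (118,112). Measuring the eye relative to the hook.

```bash
cat > eye.py <<'E'
from h import *
import pickle,sys
f=pickle.load(open(sys.argv[1]+".pkl","rb")); im=f["frame"]; hsv=cv2.cvtColor(im,cv2.COLOR_BGR2HSV)
yy,xx=np.mgrid[0:400,0:640]; P=depth(f,np.c_[xx.ravel(),yy.ravel()]).reshape(400,640,3)
print("lid z",np.median(P[180:220,150:190,2]),"plate z",np.median(P[145:152,220:245,2]))
# slots
roi=np.zeros((400,640),bool); roi[75:152,196:272]=1
dk=((hsv[...,2]<60)&roi).astype(np.uint8)
n,l,s,c=cv2.connectedComponentsWithStats(dk)
for i in range(1,n):
    if s[i,4]>40: print("dark",s[i],c[i],plane(f,[c[i]],.07)[0]*1e3)
# plate
pl=((hsv[...,2]>190)&(xx>180)&(xx<277)&(yy>60)&(yy<160)).astype(np.uint8)
cn=max(cv2.findContours(pl,0,2)[0],key=cv2.contourArea); Q=plane(f,cn[:,0],.07)[:,:2]*1e3
print("plate",cv2.minAreaRect(Q.astype(np.float32)))
# raised points: eye
m=(P[...,2]>.085)&(P[...,2]<.13)&(xx>180)&(xx<277)&(yy>60)&(yy<160)
E=P[m]*1e3; print("eye pts",m.sum(),"zmax",np.percentile(E[:,2],[5,50,99]))
T=E[E[:,2]>107]; print("top bar mean",T.mean(0),cv2.minAreaRect(T[:,:2].astype(np.float32)))
L=E[E[:,2]<103]; print("lower pts",len(L),L[L[:,1]<15].mean(0) if len(L) else 0)
# hook
h=(P[...,2]>.16)&(yy<205)&(xx>270); H=P[h]*1e3; print("hook",h.sum(),np.median(H[:,2]),cv2.minAreaRect(H[:,:2].astype(np.float32)))
cv2.imwrite("pics/eyecrop.png",cv2.resize(im[60:165,180:285],(600,600),interpolation=3))
E
python3 eye.py w4
```

```text
lid z 0.06991928947302709 plate z 0.07072030922172629
dark [202  86  11  16 153] [207.00653595  93.07189542] [662.46638462  32.96683123  70.        ]
dark [253  86  11  17 149] [257.63087248  93.52348993] [654.9003497   -6.32615694  70.        ]
dark [205 121  11  20 188] [210.17553191 131.05851064] [633.43479335  38.54420839  70.        ]
dark [254 122  11  20 191] [259.45549738 131.69633508] [625.72594713  -0.99932865  70.        ]
plate ((643.1348876953125, 16.333484649658203), (64.27295684814453, 63.940093994140625), 78.85301971435547)
eye pts 833 zmax [ 98.07640927 114.07270807 117.12277831]
top bar mean [644.71990104  13.95511868 113.74777462] ((644.8788452148438, 15.700653076171875), (45.346656799316406, 7.6265482902526855), 79.41839599609375)
lower pts 58 [641.52974811  -6.93946952  94.50401471]
hook 6426 190.61162420014116 ((631.6389770507812, -48.591552734375), (34.04384994506836, 70.89179992675781), 80.50285339355469)
```

View pics/eyecrop.png

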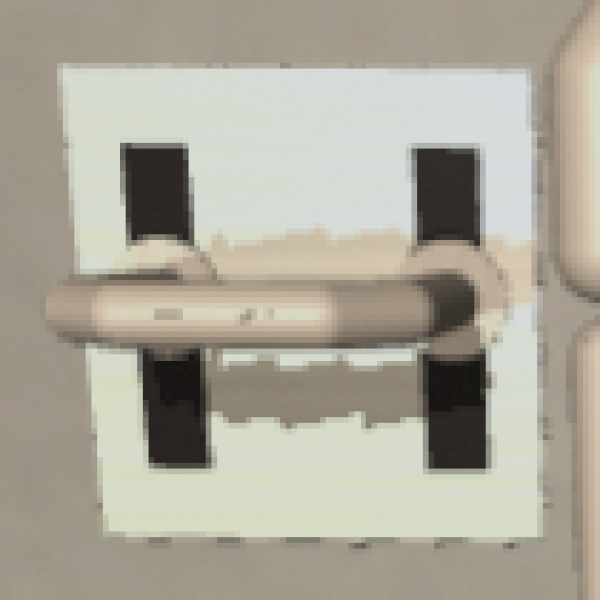

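Eye crop: leg a stands in the right slot near crop (455,290), ~2 mm behind the plate's middle; rings at the leg bases. Leg a ≈ (641, −4) mm; in the clip frame now (70.6, 45). Descending beside it.

>>> send_rows:
  deltas:
    - {"dx": 2, "dy": 0, "dz": -35, "rx": 0, "ry": 0, "rz": -0.5}
    - {"dx": 2, "dy": 0, "dz": -70, "rx": 0, "ry": 0, "rz": -0.5}
    - {"dx": 2, "dy": 0, "dz": -95, "rx": 0, "ry": 0, "rz": -0.5}
    - {"dx": 2, "dy": 0, "dz": -106, "rx": 0, "ry": 0, "rz": -0.5}
    - {"dx": 2, "dy": 0, "dz": -106, "rx": 0, "ry": 0, "rz": -0.5}

```text
clock: 4.22
tcp_pos: [0.5663, -0.0414, 0.0912]
orientation: [3.126, -0.304, -0.007]
contact_force: [-0.1, 0.4, 0.1]
grip_width: 0.019
gripper_force: 98.2
```

```bash
python3 m.py w5; cat > rel.py <<'E'
from h import *
import pickle,sys
f=pickle.load(open(sys.argv[1]+".pkl","rb")); im=f["frame"]; hsv=cv2.cvtColor(im,cv2.COLOR_BGR2HSV)
yy,xx=np.mgrid[0:400,0:640]; P=depth(f,np.c_[xx.ravel(),yy.ravel()]).reshape(400,640,3)*1e3
o=r.get_obs(); M=R.from_rotvec(o["orientation"]).as_matrix(); h=np.arctan2(M[1,1],M[0,1])+np.pi/2
X=np.array([np.cos(h),np.sin(h)]); Y=np.array([-X[1],X[0]]); t=np.array(o["tcp_pos"])[:2]*1e3
q=np.stack([(P[...,:2]-t)@X,(P[...,:2]-t)@Y],-1)  # tool-aligned clip axes
lid=np.median(P[...,2][(abs(P[...,2]-70)<8)]); print("lid",lid,"tcp",o["tcp_pos"],np.degrees(h))
v=P[...,2]; 
m=(v>lid+4)&(v<lid+22)&(q[...,0]>32)&(q[...,0]<115)&(abs(q[...,1])<19)&(hsv[...,2]>70)
H=q[m]; print("hook n",m.sum(),"x max",np.percentile(H[:,0],99.7),"y",np.percentile(H[:,1],[.3,99.7]),"z top",np.percentile(v[m],[50,97]))
sp=H[(H[:,1]<-6)&(H[:,0]>45)&(H[:,0]<80)]; print("spine slope deg",np.degrees(np.polyfit(sp[:,0],sp[:,1],1)[0]),"y",sp[:,1].mean())
e=(v>lid+25)&(v<lid+50)&(q[...,0]>20)&(q[...,0]<130)&(q[...,1]>-25)&(q[...,1]<95)&(yy<230)
E=P[e]; T=E[E[:,2]>lid+38]
if len(T):
    c,s,a=cv2.minAreaRect(T[:,:2].astype(np.float32)); print("bar",c,s,a, len(T))
    a=a if s[0]>s[1] else a+90
    a=np.radians(a%180); leg=np.array(c)-20*np.array([np.cos(a),np.sin(a)])
    print("leg a world",leg,"in tool axes",(leg-t)@X,(leg-t)@Y)
L=(v>lid+10)&(v<lid+34)&(abs(q[...,0]-72)<14)&(q[...,1]>20)&(q[...,1]<75)&(yy<230)
if L.sum()>5: print("leg pts",L.sum(),q[L].mean(0),np.percentile(q[L],[2,98],axis=0))
E
python3 rel.py w5
```

```text
4.2667 [ 0.56774597 -0.04110979  0.09305387] tooly deg -101.10548065441091 toolz [-1.71483408e-03 -5.11351665e-04 -9.99998399e-01] F [ 0.65968918  0.07407321 -0.70774465] cam [ 0.64523834 -0.0575523   0.22233582] [-0.30925731  0.05944346 -0.94911875]
lid 70.04125924397923 tcp [ 0.56774597 -0.04110979  0.09305387] -11.105480654410918
hook n 5810 x max 99.20536667451283 y [-17.90085406  15.70141415] z top [80.80262414 82.5497443 ]
spine slope deg -0.022841569610280478 y -13.791996087932716
bar (644.7083129882812, 14.919472694396973) (43.372684478759766, 8.041460037231445) 78.72705078125 2560
leg a world [640.79865     -4.69466851] in tool axes 64.67058593908882 49.8043250005253
leg pts 429 [65.6030281  47.43322173] [[61.61952507 46.1926772 ]
 [68.487795   50.56807722]]
```

```bash
python3 - <<'E'
import sys; sys.argv=["","w5"]
exec(open("rel.py").read())
g=cv2.cvtColor(im,6)
yc=(np.percentile(H[:,1],.3)+np.percentile(H[:,1],99.7))/2; print("yc",yc)
for b in np.arange(34,104,2):
    row=[]
    for y0 in (13,0):
        k=(abs(q[...,0]-b-1)<1)&(abs(q[...,1]-yc-y0)<2.0)&(yy<260); row+= [k.sum(),round(float(np.median(v[k]-lid)),1) if k.sum() else -1, round(float(g[k].mean()),0) if k.sum() else -1]
    print(b+1,row)
E
```

```text
lid 70.04125924397923 tcp [ 0.56774597 -0.04110979  0.09305387] -11.105480654410918
hook n 5810 x max 99.20536667451283 y [-17.90085406  15.70141415] z top [80.80262414 82.5497443 ]
spine slope deg -0.022841569610280478 y -13.791996087932716
bar (644.7083129882812, 14.919472694396973) (43.372684478759766, 8.041460037231445) 78.72705078125 2560
leg a world [640.79865     -4.69466851] in tool axes 64.67058593908882 49.8043250005253
leg pts 429 [65.6030281  47.43322173] [[61.61952507 46.1926772 ]
 [68.487795   50.56807722]]
yc -1.099719956875818
35 [np.int64(30), 11.7, 192.0, np.int64(29), -0.1, 166.0]
37 [np.int64(39), 11.7, 203.0, np.int64(30), -0.2, 165.0]
39 [np.int64(44), 11.1, 194.0, np.int64(32), -0.0, 165.0]
41 [np.int64(36), 10.7, 187.0, np.int64(33), -0.3, 166.0]
43 [np.int64(41), 10.4, 194.0, np.int64(30), -0.3, 166.0]
45 [np.int64(35), 10.4, 193.0, np.int64(33), 0.0, 167.0]
47 [np.int64(40), 10.5, 195.0, np.int64(33), -0.1, 168.0]
49 [np.int64(36), 10.5, 196.0, np.int64(31), -0.2, 167.0]
51 [np.int64(34), 10.5, 197.0, np.int64(32), 0.0, 167.0]
53 [np.int64(41), 10.6, 197.0, 
[... 772 characters left out ...]
 177.0]
81 [np.int64(49), 11.5, 204.0, np.int64(36), -0.0, 167.0]
83 [np.int64(45), 11.5, 206.0, np.int64(44), 0.0, 167.0]
85 [np.int64(48), 11.3, 205.0, np.int64(44), -0.2, 166.0]
87 [np.int64(46), 11.5, 207.0, np.int64(40), 0.2, 165.0]
89 [np.int64(46), 11.4, 208.0, np.int64(41), -0.3, 138.0]
91 [np.int64(45), 11.1, 190.0, np.int64(57), 0.1, 87.0]
93 [np.int64(31), 10.5, 175.0, np.int64(59), 10.1, 130.0]
95 [np.int64(28), 5.4, 160.0, np.int64(51), 11.3, 202.0]
97 [np.int64(31), -0.1, 161.0, np.int64(49), 11.1, 215.0]
99 [np.int64(44), -0.1, 162.0, np.int64(41), 10.1, 176.0]
101 [np.int64(45), -0.1, 162.0, np.int64(18), -0.1, 164.0]
103 [np.int64(45), -0.0, 162.0, np.int64(44), -0.2, 166.0]
```

>>> send_rows:
  deltas:
    - {"dx": 3, "dy": 10, "dz": 1, "rx": 0, "ry": 0, "rz": 0}
    - {"dx": 5, "dy": 18, "dz": 1, "rx": 0, "ry": 0, "rz": 0}
    - {"dx": 6, "dy": 23, "dz": 1, "rx": 0, "ry": 0, "rz": 0}
    - {"dx": 6.5, "dy": 25, "dz": 1, "rx": 0, "ry": 0, "rz": 0}
    - {"dx": 6.5, "dy": 25, "dz": 1, "rx": 0, "ry": 0, "rz": 0}

```text
clock: 4.68
tcp_pos: [0.5754, -0.0133, 0.0952]
orientation: [-3.127, 0.298, -0.002]
contact_force: [0.7, 0.2, -0.3]
grip_width: 0.0194
gripper_force: 98.3
```

```bash
python3 m.py w6; sed -i 's/q\[...,1\]>20)&(q\[...,1\]<75)&(yy<230)/q[...,1]>19)\&(q[...,1]<35)\&(yy<230)/' rel.py; python3 rel.py w6; python3 - <<'E'
import sys; sys.argv=["","w6"]
import io,contextlib
with contextlib.redirect_stdout(io.StringIO()): exec(open("rel.py").read())
k=(abs(q[...,1]-24)<5)&(abs(q[...,0]-65)<12)
print("ring heights",np.histogram(v[k]-lid,bins=[-2,1,2,3,4,6,8,12,20,40,50]))
E
```

```text
4.7333 [ 0.57511412 -0.01411229  0.09491085] tooly deg -100.93409428062584 toolz [ 9.54400211e-04  5.12938594e-05 -9.99999543e-01] F [ 0.72551815  0.18675321 -0.40776724] cam [ 0.65361595 -0.0292323   0.22681137] [-0.30342364  0.05931788 -0.95100761]
lid 70.01865464697372 tcp [ 0.57511412 -0.01411229  0.09491085] -10.934094280625848
hook n 6043 x max 100.77393867095265 y [-16.30559994  17.67295774] z top [85.21469242 86.90109196]
spine slope deg 0.1223891502009869 y -12.227726245003895
bar (644.9513549804688, 15.607945442199707) (43.7181396484375, 8.053051948547363) 79.02099609375 2336
leg a world [641.14236969  -4.02599535] in tool axes 62.916410756444044 22.42740570155809
leg pts 118 [65.77131771 20.69718832] [[60.75541381 19.03999367]
 [66.87746414 23.61371556]]
ring heights (array([191, 306, 115,  15,   7,   7,  17,  33, 392, 347]), array([-2,  1,  2,  3,  4,  6,  8, 12, 20, 40, 50]))
```

>>> send_rows:
  deltas:
    - {"dx": 0, "dy": 0, "dz": -3, "rx": 0, "ry": 0, "rz": 0}
    - {"dx": 0, "dy": 0, "dz": -3, "rx": 0, "ry": 0, "rz": 0}
    - {"dx": 0, "dy": 0, "dz": -3, "rx": 0, "ry": 0, "rz": 0}
    - {"dx": 0, "dy": 0, "dz": -3, "rx": 0, "ry": 0, "rz": 0}
    - {"dx": 0, "dy": 0, "dz": -3, "rx": 0, "ry": 0, "rz": 0}

```text
clock: 5.15
tcp_pos: [0.5747, -0.015, 0.0913]
orientation: [3.127, -0.302, -0.0]
contact_force: [0.2, 0.9, -1.0]
grip_width: 0.0192
gripper_force: 98.3
```

```bash
for i in 7 8 9; do python3 m.py w$i >/dev/null; python3 rel.py w$i | grep -v -e bar -e pts; done
```

```text
lid 70.02307862476604 tcp [ 0.57475795 -0.01498675  0.09128432] -11.022041675670643
hook n 5994 x max 100.61678454205762 y [-17.24754547  16.35232083] z top [81.16878286 82.82397754]
spine slope deg 0.15798646516364093 y -13.144636320990294
leg a world [641.00141422  -4.72605294] in tool axes 63.0598142355809 22.73628572113695
 [67.01366851 24.53003412]]
lid 70.0216445327795 tcp [ 0.5747845  -0.01490496  0.0913015 ] -11.00852353616188
hook n 5997 x max 100.60895454490856 y [-17.2942498   16.34157224] z top [81.21265612 82.88039445]
spine slope deg -0.009206369832502902 y -13.187306556531281
leg a world [641.10907243  -4.23945594] in tool axes 63.06748690676858 23.13425507543729
 [66.98797727 24.35740185]]
lid 70.02463576285788 tcp [ 0.57477702 -0.01484237  0.09132437] -11.006729672081491
hook n 5993 x max 100.55359907164238 y [-17.26838931  16.2676229 ] z top [81.23818911 82.92276122]
spine slope deg 0.11978053273455158 y -13.203418495162554
leg a world [641.10458129  -4.09786666] in tool axes 63.05606386255484 23.21039691215223
 [67.01984964 24.14083361]]
```

>>> send_rows:
  deltas:
    - {"dx": -0.7, "dy": 3, "dz": 0, "rx": 0, "ry": 0, "rz": 0}
    - {"dx": -0.5, "dy": 4, "dz": 0, "rx": 0, "ry": 0, "rz": 0}
    - {"dx": -0.3, "dy": 5, "dz": 0, "rx": 0, "ry": 0, "rz": 0}
    - {"dx": -0.1, "dy": 6, "dz": 0, "rx": 0, "ry": 0, "rz": 0}
    - {"dx": -0.1, "dy": 6, "dz": 0, "rx": 0, "ry": 0, "rz": 0}

```text
clock: 5.72
tcp_pos: [0.5742, -0.0093, 0.0912]
orientation: [3.126, -0.302, -0.001]
contact_force: [-1.6, -3.8, 0.3]
grip_width: 0.0196
gripper_force: 98.4
```

```bash
cat >fr.py <<'E'
from h import *
F=[]
for i in range(6):
    r.grab_frame("wrist"); o=r.get_obs(); F.append(o["contact_force"])
print(o["clock"],o["tcp_pos"],np.mean(F,0),np.std(F,0),o["moment"],o["grip_width"])
E
python3 fr.py; python3 m.py w10 >/dev/null; python3 rel.py w10
```

```text
6.0167 [ 0.57435374 -0.00908992  0.0911907 ] [-2.01594051 -2.62301116 -0.51503493] [0.43588779 0.37752229 0.67976817] [-0.6520201   0.44328031 -0.19612588] 0.019147510327954628
lid 70.0141005196013 tcp [ 0.57434167 -0.0090028   0.09117477] -11.015533251993157
hook n 6070 x max 100.60985937776117 y [-17.48756457  16.69522459] z top [81.20935223 82.94841292]
spine slope deg -0.006459633618937065 y -13.418101230690246
bar (644.8275146484375, 14.988490104675293) (44.23295593261719, 7.975269317626953) 79.12739562988281 2517
leg a world [641.05499657  -4.6524902 ] in tool axes 64.65292432396868 17.017418189634622
```

>>> send_rows:
  deltas:
    - {"dx": 0.2, "dy": 1, "dz": 0, "rx": 0, "ry": 0, "rz": 0}
    - {"dx": 0.4, "dy": 2, "dz": 0, "rx": 0, "ry": 0, "rz": 0}
    - {"dx": 0.6, "dy": 3, "dz": 0, "rx": 0, "ry": 0, "rz": 0}
    - {"dx": 0.8, "dy": 4, "dz": 0, "rx": 0, "ry": 0, "rz": 0}
    - {"dx": 1, "dy": 5, "dz": 0, "rx": 0, "ry": 0, "rz": 0}

```text
clock: 6.48
tcp_pos: [0.5755, -0.0039, 0.0912]
orientation: [3.127, -0.301, -0.001]
contact_force: [-2.1, -3.6, -0.2]
grip_width: 0.0193
gripper_force: 98.4
```

```bash
python3 fr.py; python3 m.py w11 >/dev/null; python3 rel.py w11
```

```text
6.7833 [ 0.57552723 -0.00385288  0.0912368 ] [-3.18106478 -3.61516647 -0.71481464] [0.58529843 0.34110276 0.6101815 ] [-0.81468557  0.68875758 -0.26268762] 0.01920856859517133
lid 70.01616145766914 tcp [ 0.57552573 -0.00383832  0.0912483 ] -11.005987103048547
hook n 6045 x max 100.56655512014451 y [-17.52400476  16.05014742] z top [81.23616129 82.99156536]
spine slope deg -0.0015081979148083425 y -13.444694760446025
bar (644.8562622070312, 15.541855812072754) (43.925315856933594, 8.287632942199707) 78.58184814453125 2598
leg a world [640.89690441  -4.0623143 ] in tool axes 64.21157730645395 12.260237672969714
```

>>> send_rows:
  deltas:
    - {"dx": 0.2, "dy": 1, "dz": 0, "rx": 0, "ry": 0, "rz": 0}
    - {"dx": 0.4, "dy": 2, "dz": 0, "rx": 0, "ry": 0, "rz": 0}
    - {"dx": 0.6, "dy": 3, "dz": 0, "rx": 0, "ry": 0, "rz": 0}
    - {"dx": 0.8, "dy": 4, "dz": 0, "rx": 0, "ry": 0, "rz": 0}
    - {"dx": 0.8, "dy": 5, "dz": 0, "rx": 0, "ry": 0, "rz": 0}

```text
clock: 7.25
tcp_pos: [0.5771, 0.0005, 0.0914]
orientation: [3.126, -0.302, 0.002]
contact_force: [-0.5, -6.7, -1.0]
grip_width: 0.0193
gripper_force: 98.3
```

```bash
python3 fr.py; python3 m.py w12 >/dev/null; python3 rel.py w12
```

```text
7.55 [5.77037109e-01 4.18716168e-04 9.13983103e-02] [-1.37475177 -5.77824554 -1.47695293] [0.60217385 0.48055883 0.30610794] [-1.26570078  0.30216048 -0.39693681] 0.01893094787597813
lid 70.00830068054681 tcp [5.77048490e-01 4.11284791e-04 9.14078888e-02] -11.059820170736959
hook n 6009 x max 100.5356129503908 y [-17.73417397  15.72805989] z top [81.35072484 83.02702422]
spine slope deg -0.17068008777668447 y -13.58674428126331
bar (644.9735717773438, 15.287055969238281) (43.87302780151367, 8.020520210266113) 78.42729187011719 2545
leg a world [640.96134589  -4.3063624 ] in tool axes 63.63083367797905 7.63061550324595
```

>>> send_rows:
  deltas:
    - {"dx": -0.4, "dy": 1, "dz": 0, "rx": 0, "ry": 0, "rz": 0}
    - {"dx": -0.6, "dy": 2, "dz": 0, "rx": 0, "ry": 0, "rz": 0}
    - {"dx": -0.5, "dy": 3, "dz": 0, "rx": 0, "ry": 0, "rz": 0}
    - {"dx": -0.4, "dy": 3.7, "dz": 0, "rx": 0, "ry": 0, "rz": 0}
    - {"dx": -0.3, "dy": 4.2, "dz": 0, "rx": 0, "ry": 0, "rz": 0}

```text
clock: 8.02
tcp_pos: [0.5772, 0.0041, 0.0916]
orientation: [3.126, -0.303, 0.003]
contact_force: [0.1, -6.1, 0.2]
grip_width: 0.0188
gripper_force: 98.4
```

```bash
python3 fr.py; python3 m.py w13 >/dev/null; python3 rel.py w13
```

```text
8.3167 [0.57694414 0.00431419 0.09157548] [-0.92504645 -6.00608278 -1.00196266] [0.3261642  0.45033858 0.3362895 ] [-1.44407073  0.308695   -0.43993928] 0.019316128275440693
lid 70.01192990754171 tcp [0.57693692 0.00429749 0.09155719] -11.078956419319512
hook n 5973 x max 100.59573913332959 y [-17.78135619  15.67935453] z top [81.69616899 83.40250404]
spine slope deg -0.340822579989157 y -13.641118965988305
bar (644.8250732421875, 15.31124496459961) (43.51274490356445, 8.195642471313477) 78.96664428710938 2593
leg a world [640.99746456  -4.31907372] in tool axes 64.5224400120631 3.853994561080342
```

>>> send_rows:
  deltas:
    - {"dx": 0.2, "dy": 1.2, "dz": 0, "rx": 0, "ry": 0, "rz": 0}
    - {"dx": -1.3, "dy": 1.5, "dz": 0, "rx": 0, "ry": 0, "rz": 0}
    - {"dx": -2.8, "dy": 1.8, "dz": 0, "rx": 0, "ry": 0, "rz": 0}
    - {"dx": -3.8, "dy": 2, "dz": 0, "rx": 0, "ry": 0, "rz": 0}
    - {"dx": -4.8, "dy": 2.2, "dz": 0, "rx": 0, "ry": 0, "rz": 0}

```text
clock: 8.78
tcp_pos: [0.5719, 0.0071, 0.0915]
orientation: [3.127, -0.302, 0.002]
contact_force: [-2.0, -4.2, -0.8]
grip_width: 0.0191
gripper_force: 98.4
```

```bash
python3 fr.py; python3 m.py w14 >/dev/null; python3 rel.py w14
```

```text
9.0833 [0.57106377 0.00810319 0.09123312] [-3.82451356 -2.3661971  -0.00998061] [0.41778763 0.12869919 0.39254438] [-0.5599227   0.89834082 -0.19559588] 0.019348884742409884
lid 70.0007746472012 tcp [0.57098555 0.00807802 0.09118286] -10.966919425400523
hook n 5923 x max 100.64697797248166 y [-17.55811992  16.00051279] z top [81.28716968 82.93645754]
spine slope deg -0.10041831975323 y -13.454418023747879
bar (644.8279418945312, 15.526299476623535) (44.275333404541016, 7.966638565063477) 79.20690155029297 2701
leg a world [641.08268205  -4.11989681] in tool axes 71.13751785608709 1.360288998062959
```

>>> send_rows:
  deltas:
    - {"dx": -2, "dy": 0, "dz": 0, "rx": 0, "ry": 0, "rz": 0}
    - {"dx": -4, "dy": 0.2, "dz": 0, "rx": 0, "ry": 0, "rz": 0}
    - {"dx": -6, "dy": 0.6, "dz": 0, "rx": 0, "ry": 0, "rz": 0}
    - {"dx": -8, "dy": 1, "dz": 0, "rx": 0, "ry": 0, "rz": 0}
    - {"dx": -9.5, "dy": 1.3, "dz": 0, "rx": 0, "ry": 0, "rz": 0}

```text
clock: 9.55
tcp_pos: [0.5625, 0.0098, 0.0917]
orientation: [-3.126, 0.299, -0.003]
contact_force: [0.0, 0.1, -0.9]
grip_width: 0.0193
gripper_force: 98.5
```

```bash
python3 fr.py; python3 m.py w15 >/dev/null; python3 rel.py w15
```

```text
9.85 [0.56214125 0.00900719 0.09139537] [-0.25133419  0.04945042 -1.16713792] [0.32532006 0.46839619 0.47004608] [ 0.05235744  0.04750706 -0.0082602 ] 0.01891187073586597
lid 70.01088413504073 tcp [0.56207619 0.00895262 0.09138334] -10.998377316179944
hook n 5554 x max 100.67253296570044 y [-17.15816664  16.1057897 ] z top [81.36443227 83.06458041]
spine slope deg 0.023754667034932928 y -13.072508585191121
bar (644.53125, 15.297079086303711) (43.996910095214844, 7.9298095703125) 78.79610443115234 2824
leg a world [640.64522907  -4.32175985] in tool axes 79.65843316075492 1.9589304978275266
```

>>> send_rows:
  deltas:
    - {"dx": -2, "dy": 1, "dz": 0, "rx": 0, "ry": 0, "rz": 0}
    - {"dx": -4, "dy": 2, "dz": 0, "rx": 0, "ry": 0, "rz": 0}
    - {"dx": -5.5, "dy": 2.5, "dz": 0, "rx": 0, "ry": 0, "rz": 0}
    - {"dx": -7, "dy": 3, "dz": 0, "rx": 0, "ry": 0, "rz": 0}
    - {"dx": -8, "dy": 3.2, "dz": 0, "rx": 0, "ry": 0, "rz": 0}

```text
clock: 10.32
tcp_pos: [0.5536, 0.0123, 0.0913]
orientation: [3.127, -0.301, -0.0]
contact_force: [-0.2, 0.2, -0.3]
grip_width: 0.0194
gripper_force: 98.4
```

```bash
python3 fr.py; python3 m.py w16 >/dev/null; python3 rel.py w16
```

```text
10.6167 [0.55396899 0.0120521  0.09134002] [ 0.29321015 -0.17557977 -0.91956778] [0.34193524 0.53999983 0.25944069] [-0.06699331  0.0238282   0.02247125] 0.019641593953211984
lid 70.01949471417059 tcp [0.55395026 0.01208893 0.09131323] -11.003804645870819
hook n 5362 x max 100.77057736110022 y [-17.24886068  16.25133737] z top [81.29081756 82.98188447]
spine slope deg -0.026185692232338513 y -13.134432577128447
bar (644.6192626953125, 15.235113143920898) (43.71393966674805, 8.22574234008789) 78.68877410888672 3185
leg a world [640.69649727  -4.37641182] in tool axes 88.29417803877351 0.3949989866194101
```

>>> send_rows:
  deltas:
    - {"dx": -0.3, "dy": 0.1, "dz": 0, "rx": 0, "ry": 0, "rz": 0}
    - {"dx": -0.6, "dy": 0.1, "dz": 0, "rx": 0, "ry": 0, "rz": 0}
    - {"dx": -0.9, "dy": 0.2, "dz": 0, "rx": 0, "ry": 0, "rz": 0}
    - {"dx": -0.9, "dy": 0.2, "dz": 0, "rx": 0, "ry": 0, "rz": 0}

```text
clock: 11.0
tcp_pos: [0.5533, 0.0123, 0.0914]
orientation: [-3.127, 0.301, -0.001]
contact_force: [0.9, -0.9, -0.6]
grip_width: 0.0192
gripper_force: 98.5
```

```bash
python3 fr.py
```

```text
11.3 [0.55321789 0.01229423 0.09137948] [ 1.52847962 -0.30397422 -1.43861685] [0.59964967 0.28888    0.21773832] [-0.09488539 -0.29666384 -0.01269323] 0.01907012508789507
```

Contact just beginning (+1.5 N); pulling on in small steps.

>>> send_rows:
  deltas:
    - {"dx": -0.3, "dy": 0.1, "dz": 0, "rx": 0, "ry": 0, "rz": 0}
    - {"dx": -0.6, "dy": 0.1, "dz": 0, "rx": 0, "ry": 0, "rz": 0}
    - {"dx": -0.6, "dy": 0.1, "dz": 0, "rx": 0, "ry": 0, "rz": 0}
    - {"dx": -0.6, "dy": 0.1, "dz": 0, "rx": 0, "ry": 0, "rz": 0}

```text
clock: 11.63
tcp_pos: [0.553, 0.0123, 0.0915]
orientation: [-3.127, 0.301, -0.002]
contact_force: [5.2, -0.5, -2.1]
grip_width: 0.019
gripper_force: 98.4
```

```bash
python3 fr.py
```

```text
11.9333 [0.55297404 0.01233515 0.09152012] [ 4.60579638 -1.1519498  -1.83825191] [0.2294404  0.38532098 0.26570202] [-0.25699055 -1.05357932 -0.05383344] 0.019152428526840758
```

>>> send_rows:
  deltas:
    - {"dx": -0.2, "dy": 0, "dz": 0, "rx": 0, "ry": 0, "rz": 0}
    - {"dx": -0.4, "dy": 0.1, "dz": 0, "rx": 0, "ry": 0, "rz": 0}
    - {"dx": -0.4, "dy": 0.1, "dz": 0, "rx": 0, "ry": 0, "rz": 0}
    - {"dx": -0.4, "dy": 0.1, "dz": 0, "rx": 0, "ry": 0, "rz": 0}
    - {"dx": -0.4, "dy": 0.1, "dz": 0, "rx": 0, "ry": 0, "rz": 0}

```text
clock: 12.35
tcp_pos: [0.5529, 0.0124, 0.0916]
orientation: [-3.127, 0.301, -0.003]
contact_force: [5.8, -1.0, -1.6]
grip_width: 0.0194
gripper_force: 98.4
```

```bash
python3 fr.py; python3 m.py w17 >/dev/null; python3 rel.py w17|tail -2
```

```text
12.65 [0.55289774 0.01239424 0.09158229] [ 5.92130964 -1.19676687 -2.32393963] [0.75647416 0.34150674 0.37491647] [-0.3219904  -1.2417135  -0.09190896] 0.019122148749983463
bar (644.7810668945312, 15.597407341003418) (43.69561004638672, 8.23201847076416) 78.85679626464844 3135
leg a world [640.91582984  -4.02553695] in tool axes 89.5200584007268 0.7246043878967676
```

View pics/w17.png

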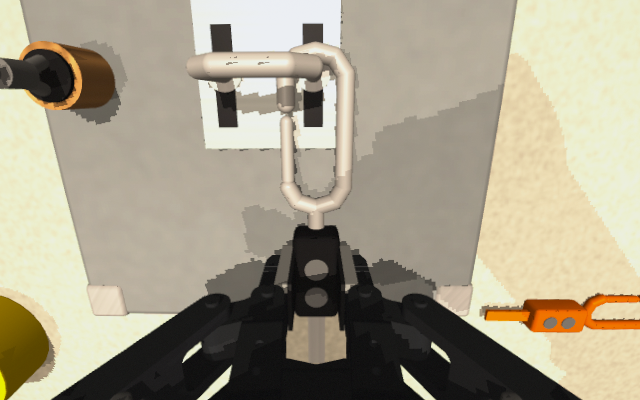

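Picture: leg a inside the hook under the top bar at (312,65), gate in line with the nose at (287,115), i.e. shut; pull held at 6 N. Now easing forward (leg to mid-loop, off its base ring) and lowering.

>>> send_rows:
  deltas:
    - {"dx": 2, "dy": -0.2, "dz": 0, "rx": 0, "ry": 0, "rz": 0}
    - {"dx": 6, "dy": -1, "dz": 0, "rx": 0, "ry": 0, "rz": 0}
    - {"dx": 11, "dy": -2, "dz": 0, "rx": 0, "ry": 0, "rz": 0}
    - {"dx": 16, "dy": -3, "dz": 0, "rx": 0, "ry": 0, "rz": 0}
    - {"dx": 19, "dy": -3.5, "dz": 0, "rx": 0, "ry": 0, "rz": 0}

```text
clock: 13.12
tcp_pos: [0.5713, 0.0089, 0.0911]
orientation: [3.127, -0.301, -0.001]
contact_force: [0.4, -0.2, -1.1]
grip_width: 0.0195
gripper_force: 98.5
```

>>> send_rows:
  deltas:
    - {"dx": 0, "dy": 0.5, "dz": -1, "rx": 0, "ry": 0, "rz": 0}
    - {"dx": 0, "dy": 0.5, "dz": -2, "rx": 0, "ry": 0, "rz": 0}
    - {"dx": 0, "dy": 0.5, "dz": -3, "rx": 0, "ry": 0, "rz": 0}
    - {"dx": 0, "dy": 0.5, "dz": -3, "rx": 0, "ry": 0, "rz": 0}

```text
clock: 13.45
tcp_pos: [0.5704, 0.0096, 0.0879]
orientation: [3.127, -0.301, -0.001]
contact_force: [0.1, 0.2, -1.4]
grip_width: 0.0193
gripper_force: 98.5
```

```bash
python3 fr.py; python3 m.py w18 >/dev/null; python3 rel.py w18
```

```text
13.75 [0.57096279 0.00955391 0.08840212] [-0.18395958  0.24382626 -0.90653579] [0.41113269 0.35007788 0.28901153] [-0.00505508 -0.0443484  -0.02854876] 0.019079623365926467
lid 70.01876964832745 tcp [0.57096885 0.00949901 0.08836519] -10.999604198914525
hook n 5744 x max 100.62192783884441 y [-17.18734637  16.43197196] z top [78.3848377  80.04815136]
spine slope deg 0.06261033763483174 y -13.094035073276247
bar (644.87744140625, 15.520988464355469) (43.604557037353516, 8.030521392822266) 79.22370147705078 2847
leg a world [641.13794227  -4.12630515] in tool axes 71.47972088082072 0.01342449648294379
```

>>> send_rows:
  deltas:
    - {"dx": 0, "dy": 0, "dz": -0.5, "rx": 0, "ry": 0, "rz": 0}
    - {"dx": 0, "dy": 0, "dz": -1, "rx": 0, "ry": 0, "rz": 0}
    - {"dx": 0, "dy": 0, "dz": -1.2, "rx": 0, "ry": 0, "rz": 0}
    - {"dx": 0, "dy": 0, "dz": -1.2, "rx": 0, "ry": 0, "rz": 0}

```text
clock: 14.13
tcp_pos: [0.571, 0.0095, 0.0871]
orientation: [3.127, -0.301, -0.0]
contact_force: [-0.7, 0.2, -0.6]
grip_width: 0.0192
gripper_force: 98.5
```

>>> send_rows:
  deltas:
    - {"dx": 0, "dy": 0, "dz": 0, "rx": 0, "ry": 0, "rz": 0}
    - {"dx": 0, "dy": 0, "dz": 0, "rx": 0, "ry": 0, "rz": 0}
    - {"dx": 0, "dy": 0, "dz": 0, "rx": 0, "ry": 0, "rz": 0}
    - {"dx": 0, "dy": 0, "dz": 0, "rx": 0, "ry": 0, "rz": 0}
    - {"dx": 0, "dy": 0, "dz": 0, "rx": 0, "ry": 0, "rz": 0}
  jaw: 45

```text
clock: 14.55
tcp_pos: [0.571, 0.0095, 0.0872]
orientation: [-3.127, 0.301, -0.0]
contact_force: [-0.5, -0.5, 0.4]
grip_width: 0.0455
gripper_force: 0.0
```

>>> send_rows:
  deltas:
    - {"dx": 0, "dy": 0, "dz": 5, "rx": 0, "ry": 0, "rz": 0}
    - {"dx": 0, "dy": 0, "dz": 20, "rx": 0, "ry": 0, "rz": 0}
    - {"dx": 0, "dy": 0, "dz": 50, "rx": 0, "ry": 0, "rz": 0}
    - {"dx": 0, "dy": 0, "dz": 80, "rx": 0, "ry": 0, "rz": 0}
    - {"dx": 0, "dy": 0, "dz": 80, "rx": 0, "ry": 0, "rz": 0}

```text
clock: 14.97
tcp_pos: [0.5745, 0.0099, 0.1732]
orientation: [-3.125, 0.301, -0.015]
contact_force: [-0.2, 0.6, -0.2]
grip_width: 0.0452
gripper_force: 0.0
```

```bash
python3 fr.py; python3 m.py w19
```

```text
15.2667 [0.57011815 0.00943982 0.16601231] [ 0.16865781  0.04525527 -0.3763041 ] [0.55699902 0.18958551 0.46685582] [-0.04040942  0.01537207  0.00905151] 0.04515993219482379
15.3167 [0.57017651 0.00944315 0.16599016] tooly deg -100.99570389675681 toolz [-2.19397307e-03 -2.19379020e-04 -9.99997569e-01] F [-0.42168079  0.76882933  0.67699915] cam [ 0.64874737 -0.00653928  0.29736608] [-0.30686013  0.05923368 -0.94990959]
```

View pics/w19.png

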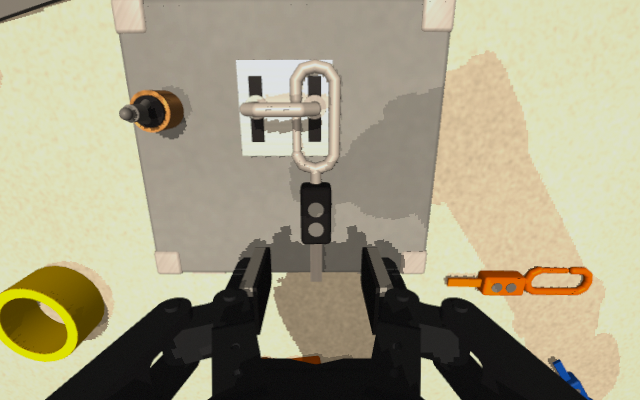

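The hook lies flat on the lid: fob at (316,212), leg a inside the loop at (315,108), gate shut. The fingers are clear above it and the figure at (155,110) is unmoved. Handing in.

```bash
python3 -c "
from bench import r
print(r.hand_in())"
```

```text
the job is handed in; nothing more can be done
None
```

The steel hook is clipped onto leg a of the eye and pull-checked at about 6 N; it lies flat on the lid, let go, with its gate shut, and the job was handed in at about 15 s (no verdict was returned).

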